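# Shim the rocking balance

### The job

The bench balance rocks because its front right levelling foot is seized in its thread and hangs clear of the bench. Pick up the plastic wedge, push it thin end first under that foot until it jams tight, but not so far that another foot lifts, and let go of it; then press down on the balance's case above that foot to make sure that it no longer rocks. The balance must stay where it stands; do not touch its weighing plate or disturb the other things on the bench.

Things in the scene. Friction and masses are not known exactly. Their poses are not given: they have to be found in the camera images.
- balance: white laboratory balance, 200 mm deep (x) by 180 wide (y), about 2.7 kg, loose on the bench. Origin at bench level under its middle; +x to its rear, +y to its left, z up; display and keys in front. Case from 22 to 46 mm height (flat deck), rear housing to 60 mm. Four screw feet at x +/-80, y +/-70 mm; the case reaches 20 mm past their axes. A front corner's deck is free of display and keys beyond 46 mm from the centre line.
- corner (a point): point on the case's flat deck (46 mm above the bench) straight above the axis of the seized front right foot (x -80, y -70 mm); press here. That foot, a black rubber disc 24 mm across and 8 mm thick, flat below, does not give; it hangs 2.5 to 10 mm above the bench, differently each time and not reported. Until shimmed, about 3 N down here makes the balance rock. Axes as the balance's.
- wedge_heel (a point): centre of the wedge's heel, where to grip it across its 30 mm width: half-way up, 10 mm above its flat underside. The heel is a block 30 mm long and 20 high; its back face is 15 mm behind this point, the thin end 85 mm ahead (+x). Pushed under the foot it meets almost no force at first, then within about 5 mm of travel some 10 N (jammed); beyond about 18 N it starts to lift another foot or to shove the balance.
- wedge_tip (a point): middle of the thin end of the wedge, at the level of its underside; axes as the wedge's.
- wedge: grey plastic wedge, 100 mm long, 30 wide, 45 g; origin in the middle of its flat underside, +x to the thin end, z up. Behind, a heel 30 mm long and 20 high; then a finely ribbed ramp 70 mm long that falls evenly from 13.2 to 1.5 mm (1 in 6). Friction with foot and bench is about 0.6, so it stays where it has jammed.
- foot_front_left: front left foot of the balance (black rubber disc, 24 mm across); origin at the centre of its underside. It is the foot that lifts first if the wedge is driven too far.
- plate: round steel weighing plate on the rear housing of the balance, 116 mm across, 4.5 mm thick, top 69 mm above the bench; origin at the centre of its underside. Not to be touched.
- lab_timer: bystander: small white timer lying flat, 64 x 64 x 18 mm; origin at the centre of its underside.
- dropper_c: bystander: small white bottle with a red cap, 33 mm across, 72 mm high, standing to the right of the balance; origin at the centre of its underside.
- forceps: bystander: steel forceps lying flat, 16 x 130 x 9 mm; origin at the centre of the underside.
- marker_black: bystander: marker pen lying flat, 16 x 133 x 18 mm; origin at the centre of the underside.
- bench_pad: bystander: notebook lying flat with a pen on it, 148 x 109 x 15 mm; origin at the centre of the underside.
Mind the look-alikes: they are no part of the job. What is meant by the wedge is not purple, and is the smaller of those in its own colour.

How it is judged:
On the way, in this order (a step that is already met when the one before it is completed fails the run):
1. the wedge is jammed under the seized foot and let go: it bears on the balance with more than 2 N, and the front left foot still carries more than 1 N (contact force between wedge and balance above 2 N and contact force between foot_front_left and anything else above 1 N and contact force between each of the arm, the fingers and wedge below 0.1 N and contact force between the fingers and balance below 0.5 N), for 0.3 s.
2. the case is pressed down above the seized foot with more than 4 N, within 40 mm of the marked point, and does not rock (tilt below 0.012 rad) (contact force between the fingers and balance above 4 N and horizontal distance between the grasp point and corner below 0.04 m and contact force between wedge and balance above 2 N and angle between balance's own z axis and vertical below 0.012 rad), for 0.2 s.
At the end, for the whole second after the job is handed in: The wedge lies flat (0.06 rad), thin end within 60 mm of the seized foot's axis, let go, bearing on the balance with more than 2 N; the front left foot still carries more than 1 N; the balance is level (0.01 rad), within 4 mm of where it stood, and all is at rest (contact force between wedge and balance above 2 N and contact force between foot_front_left and anything else above 1 N and angle between balance's own z axis and vertical below 0.01 rad and distance of balance from where it was at the start of the episode below 0.004 m and angle between wedge's own z axis and vertical below 0.06 rad and horizontal distance between wedge_tip and corner below 0.06 m and linear speed of each of balance, wedge below 0.01 m/s); the robot touches nothing.
It fails at once if the balance is shoved more than 10 mm out of its place (distance of balance from where it was at the start of the episode above 0.01 m).
It fails at once if the weighing plate is touched (more than 1 N) (contact force between anything else and plate above 1 N).
It fails at once if the wedge is rammed: more than 40 N between it and the balance (contact force between wedge and balance above 40 N).
It fails at once if a bystander is moved more than 40 mm (distance of any of lab_timer, dropper_c, forceps, marker_black, bench_pad from where it was at the start of the episode above 0.04 m).
It fails at once if the small bottle is knocked over (angle between dropper_c's own z axis and vertical above 0.5 rad).
It also fails if it takes over 58 s, if anything falls off the work surface, if the arm or the gripper's body presses on something with over 40 N, if the wrist force passes 120 N, or if a joint passes its speed limit or range.

### The arm

A 6-joint arm with a two-finger parallel gripper is mounted at the origin on a cart in front of the work surface, level with it; the furniture and walls round the work are solid. World frame = base frame: x ahead of the robot, y to its left, z up, the work surface at z = 0. Lengths are in m, angles in rad, forces in N, time in s.
With the tool pointing down it reaches from about 0.425 to 0.95 m from the base axis. Payload 3.5 kg.
Tool frame: the origin (TCP) lies on the centre line of the jaws, within the pads' length; the fingertips stand 25 mm ahead of it and the grasp point (between the pads) lies 6 mm ahead of it; z points along the fingers, y is the line along which they close (so a half turn about z gives the same grasp; the last joint's range is limited). The gripper opens to 85 mm and grips with 20 to 120 N. Pads are 22 mm wide; open, the fingers measure 114 mm over their backs; the gripper's body (76 mm by 85 mm) begins 54 mm behind the grasp point. The pads swing forward as they close: fully open they stand 13 mm farther back than shut.
Start: joints at [-1.281, 0.286, 1.577, -0, 1.279, -0.15], TCP at [0.287, -0.611, 0.256] pointing down, gripper open.
Joint ranges: [-2.77, 2.77], [-0.9, 2.22], [0.21, 2.48], [-1.53, 4.67], [0.24, 2.81], [-2.84, 2.84]. Speed limits (rad/s): [2.79, 2.79, 3.14, 3.14, 3.14, 3.14].

### API

Orientations are given as a unit quaternion [x, y, z, w].
In Python, from plant import bot gives the robot as it stands.
- The arm moves only by the shell command python3 -m handwheel 'ROWS' [FORCE]. ROWS is JSON, a list of rows, each a list of 7 numbers: the shift along the tool's x, y, z in mm, then the turn, a rotation vector about the tool's x, y, z in rad, then the finger opening in mm, from 0 to 85.4. A call has 1 to 12 rows; each row is the pose to reach, as a shift and turn from the pose commanded when the call began, along the tool's axes at that moment; what a row does not reach only later rows make up. A row lasts 1/8 s, in which the tool goes at most 62.5 mm and 10.7 degrees, less where a joint would pass 70% of its speed; a pose out of reach is approached as far as the arm can. A call with a gripper value outside its range is refused whole. The fingers move at their own pace and stop on an object; FORCE is the grip in N (left out, the last holds). Time passes only in rows, so rows that repeat a pose let the fingers close. It gives the time, the measured TCP pose, the force, the opening and the grip force at its end, in the units of the state.
- bot.get_obs(): the state, without advancing time (a new reading comes with each control period).
- bot.camera(name): name is "side" or "top" or "wrist"; returns a dict with "frame" (384x512x3 uint8, red, green, blue), "vertical_fov" (degrees; the focal length in pixels is half the picture's height over the tangent of half this angle, whatever the lens; pixels are square), "cx", "cy" (the principal point, pixels), "dist_coeffs" ([k1, k2, p1, p2, k3] as OpenCV has them; the pictures are not rectified), "pose" (4x4, takes a point from camera to world coordinates). Camera axes: x right, y down, z forward; pixel columns grow to the right and rows downward; lengths in m; the calibration is good to about 2 mm. A picture is of the moment at which its call begins. There is no depth.
- bot.job_done(): hands the job in; it is judged then, once.
The state is a dict: "clock": time; "joint_pos": joint angles; "dq": joint speeds; "joint_torque": joint torques, N m; "tcp_pos": TCP position; "orientation": TCP orientation; "wrist_force": force on the tool from outside, world axes, zero at the start; "torque": the same for the moment, N m; "grip_width": finger opening in m; "finger_force": force on a finger pad.
Only numpy, scipy, OpenCV 4.12 (cv2) and the standard library are available. Lean on these libraries where they do the work, as an engineer would, in place of code of your own. Each camera call takes 0.05 s, during which the arm holds its last target. There are 200 camera calls.

## Working session

There is one attempt and no reset: what is moved stays moved. The work goes in short steps, Python scripts to look and compute and a shell command to move; the robot and the scene stay as the last step left them, time stands still between calls to the robot, and variables do not carry over. Pictures are saved under pics/ and viewed, at most 12 in all, crops included, and the job is handed in when it is done.

```bash
ls; mkdir -p pics
cat > h.py <<'E'
import numpy as np, cv2, pickle
from scipy.spatial.transform import Rotation as R
from plant import bot
def cam(n):
    c=bot.camera(n); f=192/np.tan(np.radians(c["vertical_fov"]/2))
    c["K"]=np.array([[f,0,c["cx"]],[0,f,c["cy"]],[0,0,1]]); c["D"]=np.array(c["dist_coeffs"],float); c["pose"]=np.array(c["pose"]); return c
def save(c,fn,crop=None,s=1):
    im=c["frame"][...,::-1]
    if crop: im=im[crop[1]:crop[3],crop[0]:crop[2]]
    cv2.imwrite(fn,cv2.resize(im,None,fx=s,fy=s,interpolation=cv2.INTER_CUBIC))
def ray(c,p):
    u=cv2.undistortPoints(np.array(p,float).reshape(-1,1,2),c["K"],c["D"])[:,0]
    d=np.c_[u,np.ones(len(u))]@c["pose"][:3,:3].T
    return c["pose"][:3,3],d
def onz(c,p,z):
    o,d=ray(c,p); return o+d*((z-o[2])/d[:,2])[:,None]
def proj(c,P):
    T=np.linalg.inv(c["pose"]); r=cv2.Rodrigues(T[:3,:3])[0]
    return cv2.projectPoints(np.array(P,float).reshape(-1,1,3),r,T[:3,3],c["K"],c["D"])[0][:,0]
def totool(dw):  # world shift (m) -> tool mm
    return R.from_quat(bot.get_obs()["orientation"]).inv().apply(dw)*1000
E
python3 - <<'E'
from h import *
for n in ["top","side","wrist"]:
    c=cam(n); pickle.dump(c,open(n+".pkl","wb")); save(c,f"pics/{n}0.png",s=1.5 if n=="top" else 1); print(n,c["pose"].round(3).tolist(),c["vertical_fov"])
o=bot.get_obs();print(o)
E
```

```text
pics
top [[-0.023, -0.993, 0.114, 0.392], [-1.0, 0.025, 0.012, -0.211], [-0.015, -0.113, -0.993, 1.611], [0.0, 0.0, 0.0, 1.0]] 42.91512479581877
side [[0.91, -0.167, 0.379, 0.065], [-0.414, -0.386, 0.824, -1.356], [0.009, -0.907, -0.421, 0.672], [0.0, 0.0, 0.0, 1.0]] 45.56609205024091
wrist [[0.426, -0.863, -0.271, 0.356], [-0.905, -0.407, -0.125, -0.578], [-0.002, 0.298, -0.955, 0.373], [0.0, 0.0, 0.0, 1.0]] 69.56176525126321
{'clock': 0.15, 'joint_pos': array([-1.28098749e+00,  2.87019057e-01,  1.57783782e+00,  1.54783922e-06,
        1.27859855e+00, -1.49987942e-01]), 'dq': array([ 0.00104265, -0.0034992 , -0.00503893, -0.0013124 ,  0.00065203,
        0.00083911]), 'joint_torque': array([ 1.02670434e-03, -4.06600678e+01, -2.93142682e+01, -9.04350054e-05,
        3.92759350e-03,  1.05553343e-05]), 'tcp_pos': array([ 0.28728563, -0.61030078,  0.25522852]), 'orientation': array([ 9.75919245e-01,  2.18130145e-01, -6.43214749e-05, -9.29162475e-04]), 'wrist_force': array([ 0.7089512 , -0.45692038,  0.26859731]), 'torque': array([-0.01105223,  0.01260062,  0.04312249]), 'finger_force': 0.0, 'grip_width': 0.08532053184301067}
```

View pics/top0.png

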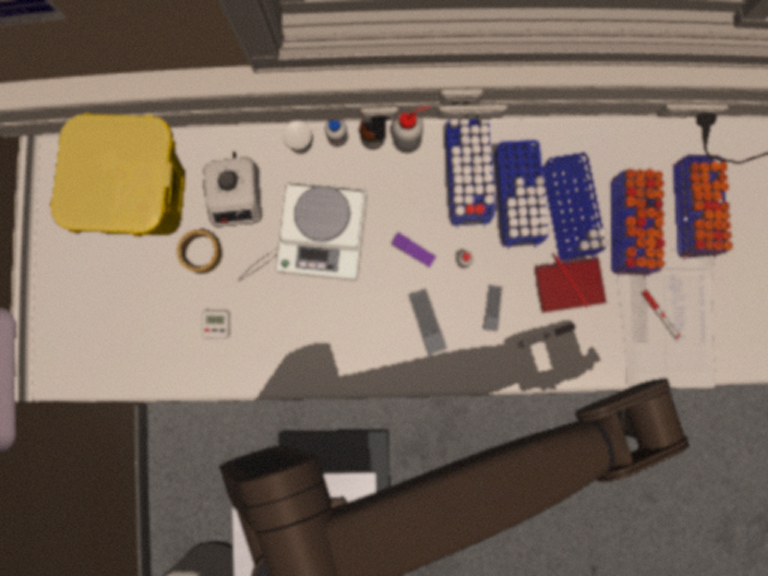

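View pics/side0.png

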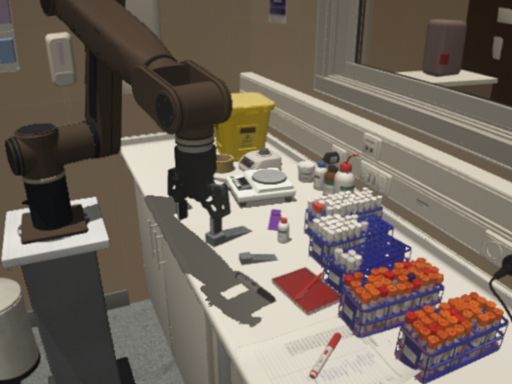

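The top view shows the balance at (322,232) with its display towards the robot, so the seized foot is near (357,277). There are three wedge candidates: purple (413,249), long grey (427,320) and short grey (492,307). The short grey one fits because it isn't purple and is the smaller of the two greys. I'll confirm that in an enlarged crop.

Run:
```python
from h import *
c=pickle.load(open("top.pkl","rb"))
w=pickle.load(open("wrist.pkl","rb"))
a=cv2.resize(c["frame"][175:245,255:345,::-1],None,fx=6,fy=6,interpolation=cv2.INTER_CUBIC)
b=cv2.resize(w["frame"][...,::-1],(533,400)) 
cv2.imwrite("pics/a.png",a); cv2.imwrite("pics/w0.png",w["frame"][...,::-1])
hsv=cv2.cvtColor(c["frame"],cv2.COLOR_RGB2HSV)
g=((c["frame"].max(2)<150)&(hsv[...,1]<70)).astype(np.uint8)
n,l,s,ct=cv2.connectedComponentsWithStats(g)
for i in range(1,n):
    if 60<s[i,4]<900 and 180<ct[i,0]<360 and 120<ct[i,1]<250:
        p=np.argwhere(l==i)[:,::-1].astype(np.float32)
        r=cv2.minAreaRect(p); bx=cv2.boxPoints(r); W=onz(c,bx,0.008)
        print(s[i],ct[i].round(1),bx.round(1).tolist(),W.round(4)[:,:2].tolist(),np.linalg.norm(W[0]-W[1]).round(4),np.linalg.norm(W[1]-W[2]).round(4))
wh=((c["frame"].min(2)>185)).astype(np.uint8)
print(onz(c,[[284/1.5,183/1.5],[366/1.5,188/1.5],[357/1.5,278/1.5],[277/1.5,272/1.5]],0.046).round(3))
```

```text
[198 163  28  18 341] [211.9 170.5] [[196.5, 176.8000030517578], [198.5, 162.0], [225.8000030517578, 165.6999969482422], [223.8000030517578, 180.5]] [[0.6047, 0.0058], [0.6542, -0.0013], [0.6393, -0.0923], [0.59, -0.0848]] 0.05 0.0922
[322 190  13  30 275] [328.  205.1] [[321.5, 218.8000030517578], [325.3999938964844, 189.6999969482422], [334.8999938964844, 190.89999389648438], [331.1000061035156, 220.10000610351562]] [[0.4555, -0.4035], [0.5513, -0.4199], [0.5462, -0.4515], [0.4504, -0.4349]] 0.0972 0.032
[[ 0.783  0.023  0.046]
 [ 0.766 -0.157  0.046]
 [ 0.568 -0.134  0.046]
 [ 0.586  0.04   0.046]]
```

View pics/a.png

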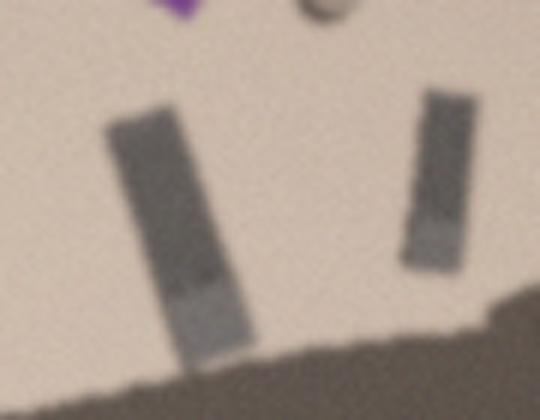

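View pics/w0.png

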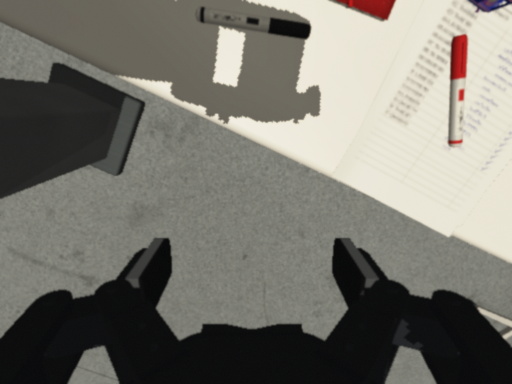

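The crop confirms it. The short grey wedge measures about 97 x 32 mm, with its lighter heel nearer the robot at crop (435,245) and its thin end away at (450,95). The wrist view shows only floor and bench edge. Now I'll move above the heel.

```bash
python3 -m handwheel '[[60,-24,0,0,0,0.15,85],[120,-47,20,0,0,0.31,85],[180,-70,60,0,0,0.46,85],[243,-94,100,0,0,0.61,85],[243,-94,115,0,0,0.61,60],[243,-94,115,0,0,0.61,60],[243,-94,115,0,0,0.61,60]]' 30
python3 - <<'E'
from h import *
c=cam("wrist"); pickle.dump(c,open("w1.pkl","wb")); save(c,"pics/w1.png"); 
c=cam("top"); pickle.dump(c,open("top1.pkl","wb"))
o=bot.get_obs();print(o["tcp_pos"],o["orientation"],o["joint_pos"])
E
```

```text
clock: 1.02
tcp_pos: [0.4673, -0.4231, 0.1421]
orientation: [0.996, -0.085, 0.0, 0.001]
wrist_force: [-0.3, -0.5, 0.7]
grip_width: 0.0601
finger_force: 0.0
[ 0.467178   -0.42414007  0.14324498] [ 0.99631787 -0.08571998  0.00105385  0.00129494] [-8.97655340e-01  3.01447349e-01  1.77592191e+00 -2.89921509e-04
  1.06089388e+00  8.44932928e-01]
```

View pics/w1.png

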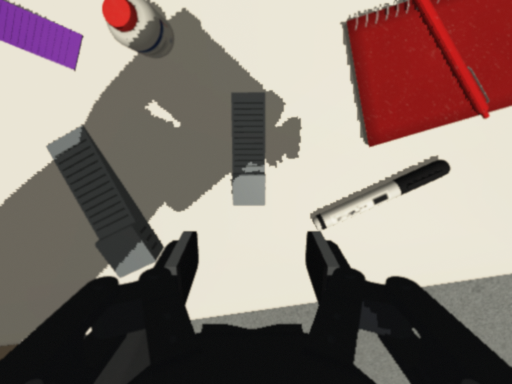

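The wrist view shows the small wedge upright at columns 232–265, thin end at row 93 and heel at rows 176–205. The marker is to its right and the large wedge to its left.

Run:
```python
from h import *
c=pickle.load(open("w1.pkl","rb"))
h=onz(c,[[233,205],[265,205],[233,176.5],[265,176.5]],.02); t=onz(c,[[232,93],[265,93]],.0015)
m=onz(c,[[448,168],[318,222]],.009)
print(h.round(4),t.round(4),m.round(4))
hc=h.mean(0); a=t.mean(0)-h[:2].mean(0); print(hc,np.degrees(np.arctan2(a[1],a[0])),np.linalg.norm(a[:2]))
o=bot.get_obs(); print(totool(hc-o["tcp_pos"]), R.from_quat(o["orientation"]).as_matrix().round(4))
```

```text
[[ 0.4552 -0.4039  0.02  ]
 [ 0.4502 -0.4332  0.02  ]
 [ 0.4821 -0.4091  0.02  ]
 [ 0.4772 -0.4374  0.02  ]] [[ 0.5527 -0.4205  0.0015]
 [ 0.5478 -0.4493  0.0015]] [[ 0.4534 -0.6074  0.009 ]
 [ 0.4193 -0.482   0.009 ]]
[ 0.46616698 -0.42089274  0.02      ] -9.535282620958142 0.09889879246119758
[ -1.83699899  -3.32264921 123.23343187] [[ 0.9853 -0.1708  0.0019]
 [-0.1708 -0.9853 -0.0028]
 [ 0.0023  0.0024 -1.    ]]
```

```bash
python3 -m handwheel '[[-2,-3,40,0,0,0,60],[-2,-3,80,0,0,0,60],[-2,-3,100,0,0,0,60],[-2,-3,110,0,0,0,60],[-2,-3,110,0,0,0,60],[-2,-3,110,0,0,0,60]]' 30
python3 - <<'E'
from h import *
c=cam("wrist"); save(c,"pics/w2.png"); 
for _ in range(3):
  o=bot.get_obs();print(o["tcp_pos"],o["wrist_force"])
E
```

```text
clock: 1.88
tcp_pos: [0.4666, -0.42, 0.0331]
orientation: [0.996, -0.085, 0.001, 0.001]
wrist_force: [0.9, -0.1, 0.7]
grip_width: 0.0599
finger_force: 0.0
[ 0.46659772 -0.41992713  0.03304963] [-0.77942605 -0.29946895 -0.51239283]
[ 0.46659772 -0.41992713  0.03304963] [-0.77942605 -0.29946895 -0.51239283]
[ 0.46659772 -0.41992713  0.03304963] [-0.77942605 -0.29946895 -0.51239283]
```

View pics/w2.png

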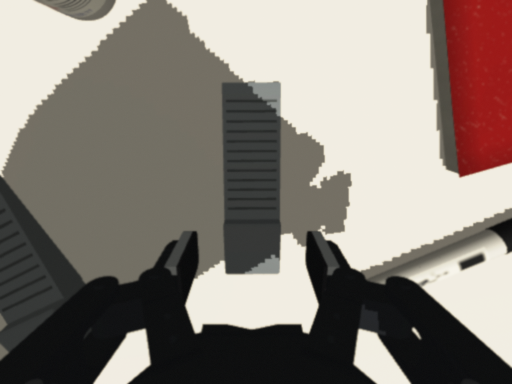

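The wedge is centred between the pads, with the heel at (252,247). I'll lower 4 mm, close, and lift slightly.

```bash
python3 -m handwheel '[[0,0,5,0,0,0,60],[0,0,5,0,0,0,40],[0,0,5,0,0,0,25],[0,0,5,0,0,0,20],[0,0,5,0,0,0,20],[0,0,5,0,0,0,20],[0,0,5,0,0,0,20],[0,0,5,0,0,0,20]]' 50
python3 -m handwheel '[[0,0,-10,0,0,0,20],[0,0,-30,0,0,0,20],[0,0,-50,0,0,0,20],[0,0,-50,0,0,0,20]]'
python3 - <<'E'
from h import *
c=pickle.load(open("top1.pkl","rb"))
# balance outline refine: white case vs bench
im=c["frame"]; save(c,"pics/b.png",(175,115,260,195),7)
w=cam("wrist"); pickle.dump(w,open("w3.pkl","wb")); save(w,"pics/w3.png")
E
```

```text
clock: 2.92
tcp_pos: [0.4659, -0.419, 0.0265]
orientation: [0.996, -0.085, 0.0, 0.0]
wrist_force: [0.5, -0.3, 2.6]
grip_width: 0.0287
finger_force: 49.7
clock: 3.42
tcp_pos: [0.4671, -0.4206, 0.08]
orientation: [0.996, -0.085, 0.002, 0.002]
wrist_force: [-0.9, -0.4, -0.1]
grip_width: 0.0288
finger_force: 49.5
```

View pics/b.png

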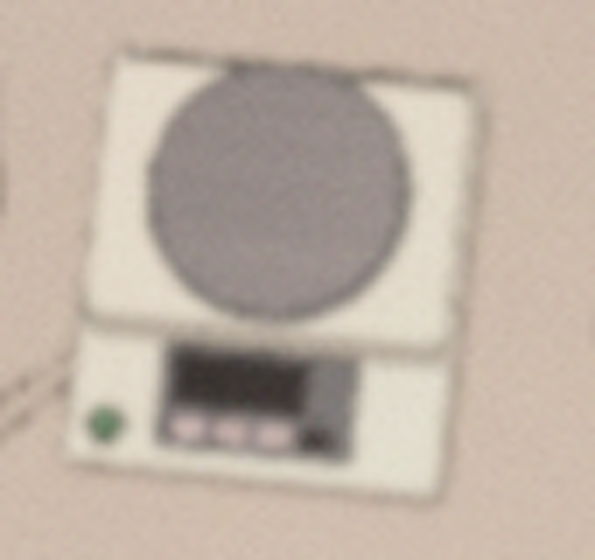

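View pics/w3.png

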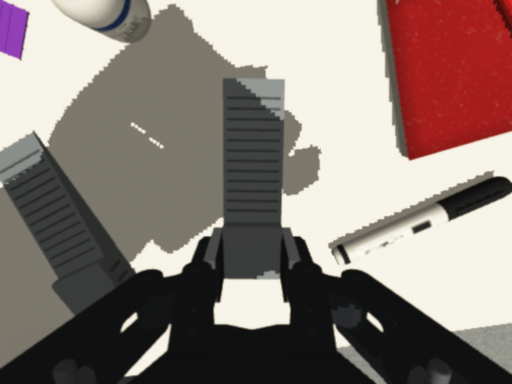

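The grip is good: the wedge is held straight, heel at (252,250) and thin end at row 80. In the top crop the balance's front corners are at (68,462) and (440,497). Next I'll compute the foot axis and the pre-insertion pose.

Run:
```python
from h import *
c=pickle.load(open("top1.pkl","rb"))
f=lambda u:[[175+u[0]/7-.43,115+u[1]/7-.43]]
FL,FR=[onz(c,f(u),.046)[0,:2] for u in [(68,462),(440,497)]]
RL,RR=[onz(c,f(u),.06)[0,:2] for u in [(115,50),(482,78)]]
print(FL,FR,RL,RR,[np.linalg.norm(x) for x in (FL-FR,RL-RR,RL-FL,RR-FR)])
a=(RL+RR-FL-FR)/2; yv=(FL+RL-FR-RR)/2; 
t1=np.arctan2(a[1],a[0]); t2=np.arctan2(-yv[0],yv[1]); print(np.degrees([t1,t2])); t=(t1+t2)/2
x=np.array([np.cos(t),np.sin(t)]); y=np.array([-x[1],x[0]])
C=(FL+FR+RL+RR)/4; ft=C-.08*x-.07*y
print("centre",C,"foot",ft, "alt",FR+.02*x+.02*y)
o=bot.get_obs(); A=R.from_quat(o["orientation"]).as_matrix(); print(np.degrees(np.arctan2(A[1,0],A[0,0])),np.degrees(t))
# target: TCP(=heel) so tip is 35mm ahead of foot axis
T=ft-(.085+.045)*x; print(T, totool(np.r_[T,.0]-np.r_[o["tcp_pos"][:2],0]), o["tcp_pos"])
for n,px in (("bottle",[464/1.5,258/1.5]),("purp",[413/1.5,249/1.5])): print(n,onz(c,[px],.03))
```

```text
[0.58834848 0.04082051] [ 0.56775203 -0.13166268] [0.77991261 0.01584494] [ 0.76136118 -0.1554143 ] [np.float64(0.17370856844946164), np.float64(0.17226108895205447), np.float64(0.1931853904452142), np.float64(0.19506061203288172)]
[-7.2100272  -6.49726465]
centre [ 0.67434358 -0.05760288] foot [ 0.58656189 -0.11755599] alt [ 0.58999579 -0.11419227]
-9.750944895874431 -6.853645927912073
[ 0.45749084 -0.10204261] [ -62.65140202 -311.60468513   -0.88885974] [ 0.46646197 -0.41975788  0.07835196]
bottle [[ 0.6083379  -0.36666652  0.03      ]]
purp [[ 0.63087782 -0.2560797   0.03      ]]
```

```bash
python3 -m handwheel '[[-10,-52,0,0,0,0,20],[-20,-104,0,0,0,-0.02,20],[-31,-156,0,0,0,-0.05,20],[-42,-208,0,0,0,-0.05,20],[-52,-260,0,0,0,-0.05,20],[-62,-312,0,0,0,-0.05,20],[-62,-312,35,0,0,-0.05,20],[-62,-312,35,0,0,-0.05,20],[-62,-312,35,0,0,-0.05,20]]'
python3 - <<'E'
from h import *
w=cam("wrist"); pickle.dump(w,open("w4.pkl","wb")); save(w,"pics/w4.png"); o=bot.get_obs(); print(o["tcp_pos"],o["orientation"])
E
```

```text
clock: 4.6
tcp_pos: [0.4577, -0.1014, 0.0417]
orientation: [0.998, -0.06, -0.0, 0.0]
wrist_force: [-0.4, 0.2, -0.7]
grip_width: 0.0288
finger_force: 49.6
[ 0.45821399 -0.10179054  0.04217897] [ 9.98165037e-01 -6.05482299e-02  6.32855096e-04  2.63905567e-04]
```

View pics/w4.png

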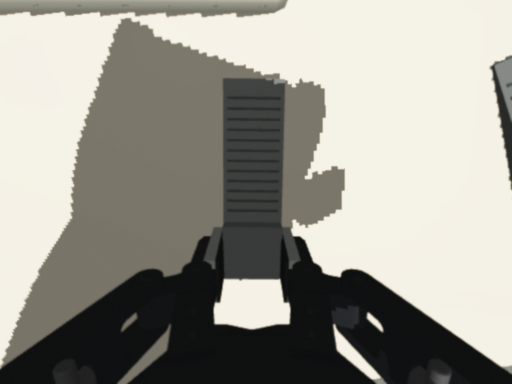

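The case's front edge shows across the top (rows 0–15), its right corner at about (287,4). The wedge's centre line is at column 253.

Run:
```python
from h import *
c=pickle.load(open("w4.pkl","rb")); im=c["frame"]
# case vs shadow row at columns
for col in (20,60,100,150,200,240,270): print(col,im[0:24,col].mean(1).astype(int).tolist())
o=bot.get_obs();A=R.from_quat(o["orientation"]);tp=o["tcp_pos"]
loc=lambda P:(A.inv().apply(P-tp)*1000).round(1)
print(loc(onz(c,[[287,4]],.03)),loc(onz(c,[[287,4]],.046)),onz(c,[[287,4]],.04))
print("tip",loc(onz(c,[[223,79],[285,79]],.0165)))
print("edge low",loc(onz(c,[[20,14.5],[240,14.5],[270,12]],.022)))
```

```text
20 [158, 153, 147, 144, 141, 138, 135, 132, 128, 123, 119, 119, 146, 210, 235, 239, 239, 239, 240, 239, 239, 239, 239, 239]
60 [160, 152, 147, 144, 142, 138, 136, 132, 127, 121, 119, 142, 203, 234, 239, 239, 240, 240, 240, 240, 240, 240, 240, 239]
100 [161, 153, 149, 144, 142, 138, 135, 130, 125, 120, 117, 117, 130, 151, 158, 164, 197, 233, 240, 240, 240, 240, 240, 240]
150 [165, 157, 149, 145, 143, 140, 135, 130, 125, 120, 116, 113, 116, 136, 193, 234, 240, 240, 240, 240, 240, 240, 240, 240]
200 [168, 160, 150, 147, 142, 139, 134, 129, 124, 120, 114, 112, 124, 164, 210, 229, 233, 237, 239, 240, 240, 240, 240, 240]
240 [173, 164, 154, 147, 143, 138, 134, 129, 125, 119, 114, 111, 112, 115, 117, 118, 145, 208, 236, 240, 240, 240, 240, 239]
270 [175, 167, 157, 148, 143, 139, 134, 129, 125, 120, 114, 112, 138, 204, 235, 240, 240, 240, 240, 240, 240, 240, 240, 240]
[[113.8  14.2  12.3]] [[109.1  12.5  -3.7]] [[ 0.56669605 -0.12823437  0.04      ]]
tip [[ 86.1 -14.   25.8]
 [ 86.2  16.   25.8]]
edge low [[ 112.4 -102.    20.3]
 [ 112.1   -5.3   20.3]
 [ 113.1    7.8   20.3]]
```

```bash
cat > chk.py <<'E'
import sys
from h import *
o=bot.get_obs(); A=R.from_quat(o["orientation"]); f=A.inv().apply(o["wrist_force"])
print(o["clock"].__round__(2),(o["tcp_pos"]*1000).round(1),"f_tool",f.round(1)); sys.exit(int(-f[0]>float(sys.argv[1])))
E
python3 -m handwheel '[[0,-4,8,0,0,0,20],[0,-4,15,0,0,0,20],[0,-4,15,0,0,0,20],[0,-4,15,0,0,0,20]]' && python3 chk.py 4 && python3 -m handwheel '[[8,0,0,0,0,0,20],[16,0,0,0,0,0,20],[24,0,0,0,0,0,20],[32,0,0,0,0,0,20],[32,0,0,0,0,0,20],[32,0,0,0,0,0,20]]' >/dev/null && python3 chk.py 4
```

```text
clock: 5.15
tcp_pos: [0.4584, -0.0973, 0.0264]
orientation: [0.998, -0.06, 0.0, 0.0]
wrist_force: [0.2, -0.9, -0.5]
grip_width: 0.0292
finger_force: 50.0
5.15 [458.4 -97.3  26.4] f_tool [0.3 0.8 0.5]
5.9 [ 490.3 -100.9   26.4] f_tool [ 1.7  0.  -1.1]
```

Now I'll advance in small guarded steps.

```bash
g(){ python3 chk.py 3.5; }
python3 -m handwheel '[[1,0,0,0,0,0,20],[3,0,0,0,0,0,20],[3,0,0,0,0,0,20]]' >/dev/null && g && python3 -m handwheel '[[1,0,0,0,0,0,20],[3,0,0,0,0,0,20],[3,0,0,0,0,0,20]]' >/dev/null && g && python3 -m handwheel '[[1,0,0,0,0,0,20],[3,0,0,0,0,0,20],[3,0,0,0,0,0,20]]' >/dev/null && g && python3 -m handwheel '[[1,0,0,0,0,0,20],[3,0,0,0,0,0,20],[3,0,0,0,0,0,20]]' >/dev/null && g && python3 -m handwheel '[[1,0,0,0,0,0,20],[3,0,0,0,0,0,20],[3,0,0,0,0,0,20]]' >/dev/null && g && python3 -m handwheel '[[1,0,0,0,0,0,20],[3,0,0,0,0,0,20],[3,0,0,0,0,0,20]]' >/dev/null && g && python3 -m handwheel '[[1,0,0,0,0,0,20],[3,0,0,0,0,0,20],[3,0,0,0,0,0,20]]' >/dev/null && g && python3 -m handwheel '[[1,0,0,0,0,0,20],[3,0,0,0,0,0,20],[3,0,0,0,0,0,20]]' >/dev/null && g
```

```text
6.28 [ 492.4 -101.    26.4] f_tool [-1.9  0.6 -4.6]
6.65 [ 495.6 -101.4   26.4] f_tool [-1.8 -0.5 -4.4]
7.03 [ 498.6 -101.8   26.4] f_tool [-1.1 -0.1 -5.4]
7.4 [ 501.7 -102.2   26.4] f_tool [-1.6 -0.3 -4.9]
7.78 [ 504.7 -102.6   26.4] f_tool [-1.3  0.7 -5.2]
8.15 [ 507.  -102.8   26.4] f_tool [-4.7 -0.8 -7.1]
```

Contact is starting at a gap of roughly 4 mm. From here I'll use 1 mm steps.

```bash
g(){ python3 chk.py 9; }
python3 -m handwheel '[[1,0,0,0,0,0,20],[1,0,0,0,0,0,20],[1,0,0,0,0,0,20]]' >/dev/null && g && python3 -m handwheel '[[1,0,0,0,0,0,20],[1,0,0,0,0,0,20],[1,0,0,0,0,0,20]]' >/dev/null && g && python3 -m handwheel '[[1,0,0,0,0,0,20],[1,0,0,0,0,0,20],[1,0,0,0,0,0,20]]' >/dev/null && g && python3 -m handwheel '[[1,0,0,0,0,0,20],[1,0,0,0,0,0,20],[1,0,0,0,0,0,20]]' >/dev/null && g && python3 -m handwheel '[[1,0,0,0,0,0,20],[1,0,0,0,0,0,20],[1,0,0,0,0,0,20]]' >/dev/null && g && python3 -m handwheel '[[1,0,0,0,0,0,20],[1,0,0,0,0,0,20],[1,0,0,0,0,0,20]]' >/dev/null && g
```

```text
8.53 [ 507.3 -102.8   26.3] f_tool [-6.5 -0.1 -9.6]
8.9 [ 507.8 -102.9   26.4] f_tool [ -8.4  -0.  -11.7]
9.28 [ 508.2 -102.9   26.3] f_tool [-10.7   1.1 -12.2]
```

The tool also presses the heel onto the bench: f_z is about -12, so part of the push is drag. I'll relieve the z load before pushing further.

```bash
g(){ python3 chk.py 12; }
python3 -m handwheel '[[0,0,-1,0,0,0,20],[0,0,-1,0,0,0,20],[0,0,-1,0,0,0,20]]' >/dev/null; g; python3 -m handwheel '[[0,0,-1,0,0,0,20],[0,0,-1,0,0,0,20],[0,0,-1,0,0,0,20]]' >/dev/null;  g;  python3 -m handwheel '[[0,0,-1,0,0,0,20],[0,0,-1,0,0,0,20],[0,0,-1,0,0,0,20]]' >/dev/null;  g
```

```text
9.65 [ 508.3 -102.8   26.4] f_tool [-7.8  0.7 -5.9]
10.03 [ 508.4 -102.7   26.8] f_tool [-6.2  0.8 -0.9]
10.4 [ 508.5 -102.7   27.6] f_tool [-4.7  2.5  4.5]
```

```bash
g(){ python3 chk.py 9; }
python3 -m handwheel '[[1,0,0.8,0,0,0,20],[1,0,0.8,0,0,0,20],[1,0,0.8,0,0,0,20]]' >/dev/null && g && python3 -m handwheel '[[1,0,0,0,0,0,20],[1,0,0,0,0,0,20],[1,0,0,0,0,0,20]]' >/dev/null && g && python3 -m handwheel '[[1,0,0,0,0,0,20],[1,0,0,0,0,0,20],[1,0,0,0,0,0,20]]' >/dev/null && g && python3 -m handwheel '[[1,0,0,0,0,0,20],[1,0,0,0,0,0,20],[1,0,0,0,0,0,20]]' >/dev/null && g && python3 -m handwheel '[[1,0,0,0,0,0,20],[1,0,0,0,0,0,20],[1,0,0,0,0,0,20]]' >/dev/null && g
```

```text
10.78 [ 508.9 -102.5   27.1] f_tool [-8.7  1.1  0.1]
11.15 [ 509.2 -102.4   27. ] f_tool [-10.9   1.   -1. ]
```

The wedge is jammed at about 11 N. I'll unload the push so the wedge isn't pulled, then open the jaws, back away and rise.

```bash
python3 -m handwheel '[[-1.5,0,0,0,0,0,20],[-1.5,0,0,0,0,0,20],[-1.5,0,0,0,0,0,20]]' >/dev/null; python3 chk.py 9; python3 -m handwheel '[[-0.8,0,0,0,0,0,20],[-0.8,0,0,0,0,0,20],[-0.8,0,0,0,0,0,34],[-0.8,0,0,0,0,0,44],[-0.8,0,0,0,0,0,56],[-0.8,0,0,0,0,0,56],[-0.8,0,0,0,0,0,56]]'; python3 chk.py 9
python3 -m handwheel '[[0,0,-10,0,0,0,56],[-5,0,-40,0,0,0,56],[-20,0,-90,0,0,0,56],[-20,0,-90,0,0,0,40],[-20,0,-90,0,0,0,40],[-20,0,-90,0,0,0,40]]'
python3 - <<'E'
from h import *
w=cam("wrist"); pickle.dump(w,open("w5.pkl","wb")); save(w,"pics/w5.png"); o=bot.get_obs(); print(o["tcp_pos"],o["orientation"])
t=cam("top"); pickle.dump(t,open("top5.pkl","wb"))
E
```

```text
11.53 [ 509.1 -102.5   27.2] f_tool [-6.   0.5  3.1]
clock: 12.4
tcp_pos: [0.5106, -0.1034, 0.0287]
orientation: [0.998, -0.06, 0.0, 0.0]
wrist_force: [-0.0, 0.5, 0.0]
grip_width: 0.0561
finger_force: 0.0
12.4 [ 510.6 -103.4   28.7] f_tool [-0.1 -0.5 -0. ]
clock: 13.15
tcp_pos: [0.4897, -0.1005, 0.1172]
orientation: [0.998, -0.06, -0.001, -0.0]
wrist_force: [0.4, 0.3, -0.7]
grip_width: 0.0399
finger_force: 0.0
[ 0.4896948  -0.10055326  0.11705955] [ 9.98192687e-01 -6.00760546e-02 -1.40397664e-03 -5.06702146e-04]
```

View pics/w5.png

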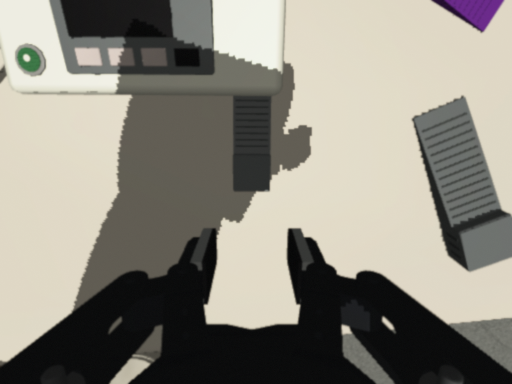

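The wedge sits straight under the front right corner (columns 233–270, heel's back edge at row 190). The case's right edge is at column 285 and its front edge at about row 92. I'll measure the corner from here.

Run:
```python
from h import *
c=pickle.load(open("w5.pkl","rb")); o=bot.get_obs();A=R.from_quat(o["orientation"]);tp=o["tcp_pos"]
loc=lambda P:(A.inv().apply(P-tp)*1000).round(1)
print("right edge",loc(onz(c,[[285,40],[285,70]],.04)))
print("front edge",loc(onz(c,[[60,92],[150,94],[260,94]],.03)))
print("heel back",loc(onz(c,[[233,190],[270,190]],.02)))
```

```text
right edge [[113.6  21.3  76.8]
 [ 96.   21.9  76.9]]
front edge [[  82.8 -134.8   87. ]
 [  81.4  -71.4   87. ]
 [  81.4    6.    86.9]]
heel back [[  7.3 -15.   97.1]
 [  7.3  15.2  97.1]]
```

```bash
cat > chz.py <<'E'
import sys
from h import *
o=bot.get_obs(); f=o["wrist_force"]
print(o["clock"].__round__(2),(o["tcp_pos"]*1000).round(1),"f",f.round(1)); sys.exit(int(f[2]>float(sys.argv[1])))
E
g(){ python3 chz.py 4.5; }
python3 -m handwheel '[[40,2,0,0,0,0,0],[80,2,0,0,0,0,0],[102,2,0,0,0,0,0],[102,2,20,0,0,0,0],[102,2,37,0,0,0,0],[102,2,37,0,0,0,0],[102,2,37,0,0,0,0]]' && g && python3 -m handwheel '[[0,0,3,0,0,0,0],[0,0,3,0,0,0,0],[0,0,3,0,0,0,0]]' >/dev/null && g && python3 -m handwheel '[[0,0,2,0,0,0,0],[0,0,2,0,0,0,0]]' >/dev/null && g && python3 -m handwheel '[[0,0,1,0,0,0,0],[0,0,1,0,0,0,0]]' >/dev/null && g && python3 -m handwheel '[[0,0,1,0,0,0,0],[0,0,1,0,0,0,0]]' >/dev/null && g && python3 -m handwheel '[[0,0,1,0,0,0,0],[0,0,1,0,0,0,0]]' >/dev/null && g && python3 -m handwheel '[[0,0,1,0,0,0,0],[0,0,1,0,0,0,0]]' >/dev/null && g && python3 -m handwheel '[[0,0,1,0,0,0,0],[0,0,1,0,0,0,0]]' >/dev/null && g && python3 -m handwheel '[[0,0,1,0,0,0,0],[0,0,1,0,0,0,0]]' >/dev/null && g
```

```text
clock: 14.12
tcp_pos: [0.5908, -0.115, 0.0811]
orientation: [0.998, -0.06, -0.0, -0.0]
wrist_force: [-0.3, -0.9, 1.0]
grip_width: -0.0001
finger_force: 0.0
14.12 [ 590.8 -115.    81.1] f [-0.3 -0.9  1. ]
14.5 [ 591.7 -115.2   78.9] f [ 0.2 -0.5 -0.5]
14.75 [ 591.4 -115.1   76.3] f [-0.3 -0.3 -0. ]
15.0 [ 591.4 -115.1   75.4] f [ 0.5 -0.1  0.1]
15.25 [ 591.4 -115.1   74.4] f [-0.3  0.1 -0. ]
15.5 [ 591.4 -115.1   73.4] f [-0.   0.8  0.5]
15.75 [ 591.4 -115.1   72.4] f [0.8 0.1 0.1]
16.0 [ 591.4 -115.1   71.4] f [-0.3 -0.7  0. ]
16.25 [ 591.6 -115.1   71.1] f [-1.4  1.1  4.1]
```

Contact is at z = 71.1 mm, where the deck should be. I'll press a little harder, hold, then retreat.

```bash
python3 -m handwheel '[[0,0,0.7,0,0,0,0],[0,0,0.7,0,0,0,0],[0,0,0.7,0,0,0,0]]'>/dev/null; python3 chz.py 9;  python3 -m handwheel '[[0,0,0.3,0,0,0,0],[0,0,0.3,0,0,0,0],[0,0,0.3,0,0,0,0],[0,0,0.3,0,0,0,0]]' >/dev/null; python3 chz.py 9
```

```text
16.62 [ 591.6 -115.2   71. ] f [-3.6  0.8  7.6]
17.12 [ 591.6 -115.1   71. ] f [-3.6  0.9  8.5]
```

The deck doesn't yield under 8.5 N. Retreating straight up and checking.

```bash
python3 -m handwheel '[[0,0,-2,0,0,0,0],[0,0,-10,0,0,0,0],[0,0,-40,0,0,0,0],[-60,0,-50,0,0,0,0],[-102,0,-50,0,0,0,0],[-102,0,-50,0,0,0,0],[-102,0,-50,0,0,0,0],[-102,0,-50,0,0,0,0]]'
python3 - <<'E'
from h import *
w=cam("wrist"); pickle.dump(w,open("w6.pkl","wb")); save(w,"pics/w6.png")
t0=pickle.load(open("top5.pkl","rb")); t=cam("top")
a=pickle.load(open("top1.pkl","rb"))["frame"][120:175,185:235].astype(np.float32).mean(2); b=t["frame"][120:175,185:235].astype(np.float32).mean(2)
print("shift px rear part",cv2.phaseCorrelate(a[:38],b[:38]),"1px ~3.4mm")
print(bot.get_obs()["wrist_force"])
E
```

```text
clock: 18.12
tcp_pos: [0.4917, -0.1034, 0.1201]
orientation: [0.998, -0.06, 0.001, 0.0]
wrist_force: [0.4, 1.2, -0.6]
grip_width: 0.0001
finger_force: 0.0
shift px rear part ((0.037760884871453015, 0.02082281754245585), 1.0103082399368286) 1px ~3.4mm
[ 0.19686503  1.21339749 -0.45697016]
```

View pics/w6.png

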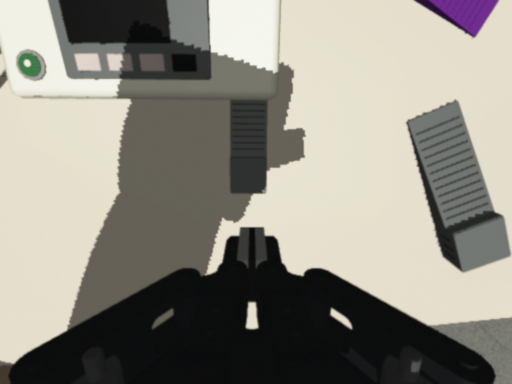

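The wedge sits straight under the corner at (248,150) and nothing is touching it. In the top view the balance has shifted about 0.1 mm.

```bash
python3 -c "
from plant import bot
print(bot.job_done())"
```

```text
the job is handed in; nothing more can be done
None
```

The small grey wedge is jammed under the front right foot at about 11 N and let go; the case did not rock under an 8.5 N press above that foot, the balance moved about 0.1 mm, and the job is handed in with no verdict returned.

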